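# Set the stop turret of a slot-mortising slide and bring the carriage up to it

## Task

Set the mortising slide for its longest stroke: turn the stop turret, the shorter way round, until its shortest stop screw clicks into place facing the carriage's stop pad. Then slide the carriage along by its hand grip, gently, until the pad just rests against that screw, and leave it resting there; leave the other things on the bench as they are.

Things in the scene. Friction and masses are not known exactly. Their poses are not given: they have to be found in the camera images.
- machine: the slot-mortising slide: green bed plate 250 x 440 x 14, two guide bars, a carriage, a spindle motor on its far side (highest point 141). Origin: underside centre of the bed plate, on the bench. Its y axis is the slide direction, from the carriage to the turret; z up; its -x side faces the robot. Place and yaw differ each time; it cannot move
- turret (a joint): angle (rad) of the stop turret about its vertical axis, growing anticlockwise seen from above, endless. At 0 and at 2 pi (the same place) the shortest screw faces the pad, along machine -y. A spring detent holds it at each multiple of 2 pi/5 (1.257), pulling in from up to 0.6 rad off; turning over a crest takes about 0.15 N m. It starts at one of the other four stations
- turret_head: the turret: steel hub 60 across, 37 to 63 above the bench, at machine x 0, y +170. Five round-tipped screws 10 thick stick out level, 72 degrees apart, 50 above the bench. The shortest, along this body's -y, has its tip 40 to 60 from the axis: its setting varies and is not measured. The others: 72 to 86. Over 20 N from the carriage spoils a setting. Origin on the axis, 37 above the bench
- turret_grip (a point): centre of the black bar handle on top of the turret, on its axis: 13 wide, 56 long, 28 high (70 to 98 above the bench), this point 85 above the bench. The bar's length lies along the y axis of turret_head: one end points to the shortest screw, the other between two screws. The hub's top under it is at 70, and nothing else near it is higher
- carriage: the aluminium carriage that slides along machine y on the bars, a carved pine panel held on it by two toggle clamps. About 3 N of friction, no spring: it stays where it is left. Mass about 2 kg. Table top 64 above the bench, panel top 88, clamp levers up to 122. Origin on the bench plane under the middle of its table
- carriage_grip (a point): centre of the carriage's upright black hand grip: round, 27 thick, from 64 to 118 above the bench, at the corner of the table nearest the robot and farthest from the turret (carriage x -88, y -58); this point is 98 above the bench. The nearest clamp is about 55 away towards the turret
- stop_pad (a point): centre of the face of the carriage's steel stop pad, 18 across, 50 above the bench, facing machine +y; it runs straight at the turret's axis. The pad is sprung: it gives 2 mm, rising from about 1 N to 5 N, then is solid. At the start it is clear of all the screws
- hex_key: bystander, not part of the job: a black L-shaped hex key lying on the bed plate in front of the turret; leave it in place
- gouge_wide: bystander, not part of the job: a carving gouge with a wooden handle; leave it in place
- gouge_narrow: bystander, not part of the job: a slim carving gouge with a wooden handle; leave it in place
- mallet: bystander, not part of the job: a round carver's mallet lying on its side; leave it in place
- glue: bystander, not part of the job: a white glue bottle, 160 tall; leave it in place
- offcut: bystander, not part of the job: a pine offcut 150 x 42 x 22; leave it in place
- try_square: bystander, not part of the job: a try square lying flat; leave it in place
- spare_screw: bystander, not part of the job: a spare stop screw with two nuts, 60 long, lying on the bed plate behind the turret; leave it in place

How it is judged:
On the way, in this order (a step that is already met when the one before it is completed fails the run):
1. the turret is clicked in with its shortest screw facing the pad ((value of joint turret between -0.07 and 0.07 rad or value of joint turret between 6.21319 and 6.35319 rad) and velocity of joint turret between -0.05 and 0.05 rad/s), for 0.3 s.
2. the pad rests on that screw ((value of joint turret between -0.07 and 0.07 rad or value of joint turret between 6.21319 and 6.35319 rad) and contact force between carriage and turret_head above 0.3 N), for 0.3 s.
At the end, for the whole second after the job is handed in: the turret stands in its detent with the shortest screw facing the pad (within 0.07 rad, either 0 or 2 pi), and the carriage is at rest with its pad touching that screw (contact of at least 0.3 N) (all of step 2 and velocity of joint turret between -0.05 and 0.05 rad/s and linear speed of carriage below 0.005 m/s).
It fails at once if the turret is turned the longer way round (its shortest screw passes the side opposite the pad) (value of joint turret between 3.10159 and 3.18159 rad or value of joint turret between -3.18159 and -3.10159 rad or value of joint turret between 9.38478 and 9.46478 rad).
It fails at once if the carriage presses on a stop screw with more than 20 N (contact force between carriage and turret_head above 20 N).
It fails at once if a bystander is shifted by more than 30 mm (distance of any of hex_key, gouge_wide, gouge_narrow, mallet, glue, offcut, try_square, spare_screw from where it was at the start of the episode above 0.03 m).
It also fails if it takes over 64 s, if anything falls off the work surface, if the arm or the gripper's body presses on something with over 40 N, if the wrist force passes 120 N, or if a joint passes its speed limit or range.

## Robot

A 6-joint arm with a two-finger parallel gripper is mounted at the origin on the work surface. World frame = base frame: x ahead of the robot, y to its left, z up, the work surface at z = 0. Lengths are in m, angles in rad, forces in N, time in s.
With the tool pointing down it reaches from about 0.275 to 0.725 m from the base axis. Payload 5.6 kg.
Tool frame: the origin (TCP) lies on the mounting face of the last link; the fingertips stand 173 mm ahead of it and the grasp point (between the pads) lies 155 mm ahead of it; x points along the fingers, y is the direction in which the jaws open and shut, and the axes are right-handed (so a half turn about x gives the same grasp; the last joint's range is limited). The gripper opens to 85 mm and grips with 20 to 120 N. Pads are 22 mm wide; open, the fingers measure 114 mm over their backs; the gripper's body (76 mm by 85 mm) begins 54 mm behind the grasp point. The pads swing forward as they close: fully open they stand 13 mm farther back than shut.
Start: joints at [0.285, 0.255, 0.108, 0, -1.424, -0.285], TCP at [0.55, 0, 0.405] pointing down, gripper open.
Joint ranges: [-2.95, 2.95], [-1.21, 1.97], [-1.09, 1.5], [-2.87, 1.71], [-2.94, -0.07], [-3.05, 3.05]. Speed limits (rad/s): [2.57, 2.57, 3.14, 3.14, 3.14, 3.14].

## Interface

Orientations are given as a unit quaternion [x, y, z, w].
In Python, from cell import get_obs, snapshot, camera_model, close_job gives the robot as it stands. The module is installed in compiled form; this text tells all that it offers.
- The arm moves only by the tool arm_command, never from a script. Its argument "increments" is a list of rows, each a list of 7 numbers: the shift along the tool's x, y, z in units of 50 mm (1.0 is 50 mm), then the turn, a rotation vector about the tool's x, y, z in units of 8 degrees (1.0 is 8 degrees), then the opening, from 0 (shut) to 1 (fully open). In form: [[x, y, z, ax, ay, az, grip], ...]. A call has exactly 8 rows; each row is the pose to reach, as a shift and turn from the pose commanded when the call began, along the tool's axes at that moment; what a row does not reach only later rows make up. A row lasts 1/10 s, in which the tool goes at most 50 mm and 8.59 degrees, less where a joint would pass 70% of its speed; a pose out of reach is approached as far as the arm can. A call with a gripper value outside its range is refused whole. The fingers move at their own pace and stop on an object; the grip force is fixed at half the most. Time passes only in rows, so rows that repeat a pose let the fingers close, or fill a call up. It gives the time, the measured TCP pose, the force and the opening at its end, in the units of the state.
- get_obs(): the state, without advancing time (a new reading comes with each control period).
- snapshot(name): name is "scene" or "side" or "wrist"; returns (picture, depth): 480x640x3 uint8, blue, green, red; 480x640 float32, m along the optical axis (not along the pixel's ray), 0 where there is no reading.
- camera_model(name): a dict with "K" (3x3 intrinsics, pixels), "k1" (the pictures are not rectified: a ray, as slopes to the right and down, at radius r is drawn at 1 + k1 r^2 times it, then the intrinsics apply), "world_from_camera" (4x4, takes a point from camera to world coordinates). Camera axes: x right, y down, z forward; pixel columns grow to the right and rows downward; lengths in m; the calibration is good to about 2 mm. A picture is of the moment at which its call begins: read the wrist's pose just before it. camera_model takes no time and is no camera call; for the wrist camera it gives the pose at the moment of the call.
- close_job(): hands the job in, once; it reports no verdict.
The state is a dict: "t": time; "joints": joint angles; "joint_velocities": joint speeds; "tau": joint torques, N m; "position": TCP position; "eef_rot": TCP orientation; "force": force on the tool from outside, world axes, zero at the start; "wrist_torque": the same for the moment, N m; "width": opening from 0.0 (shut) to 1.0 (fully open).
Only numpy, scipy, OpenCV 4.12 (cv2) and the standard library are available. Lean on these libraries where they do the work, as an engineer would, in place of code of your own. Each camera call takes 0.05 s, during which the arm holds its last target.

## Working session

There is one attempt and no reset: what is moved stays moved. The work goes in short steps, Python scripts to look and compute and a tool call to move; the robot and the scene stay as the last step left them, time stands still between calls to the robot, and variables do not carry over. Pictures are saved under pics/ and viewed, and the job is handed in when it is done.

Besides the shell and the picture viewer there is one more tool, called as name([rows], argument=value, ...), one row to a line, values as JSON. arm_command: Moves the arm, as the interface text tells. Its arguments: {"type":"object","properties":{"increments":{"type":"array"}},"required":["increments"]}

```bash
mkdir -p pics
cat > h.py <<'E'
import numpy as np, cv2
from cell import get_obs, snapshot, camera_model, close_job
def snap(n,fn):
    m=camera_model(n); p,d=snapshot(n); cv2.imwrite('pics/'+fn+'.png',p); np.savez('pics/'+fn+'.npz',p=p,d=d,K=m['K'],k1=m['k1'],T=m['world_from_camera']); return p,d,m
def load(fn):
    z=np.load('pics/'+fn+'.npz'); return z['p'],z['d'],dict(K=z['K'],k1=float(z['k1']),world_from_camera=z['T'])
def rays(uv,m):
    K=np.array(m['K']);k1=m['k1']
    uv=np.atleast_2d(np.array(uv,float))
    q=cv2.undistortPoints(uv.reshape(-1,1,2),K,np.array([k1,0,0,0,0.])).reshape(-1,2)
    T=np.array(m['world_from_camera'])
    d=np.c_[q,np.ones(len(q))]@T[:3,:3].T
    return T[:3,3],d
def onplane(uv,m,z):
    o,d=rays(uv,m); s=(z-o[2])/d[:,2]; return o+d*s[:,None]
def cloud(p,d,m):
    vv,uu=np.mgrid[0:480,0:640]; o,r=rays(np.c_[uu.ravel(),vv.ravel()],m)
    return (o+r*d.reshape(-1,1)).reshape(480,640,3)
E
python3 - <<'E'
from h import *
o=get_obs();print(o['t'],o['position'],o['eef_rot'],o['width'])
for n in('scene','side','wrist'):
    p,d,m=snap(n,n+'0'); print(n,m['K'],m['k1'],np.round(m['world_from_camera'],3))
E
```

```text
0.0 [5.49839104e-01 7.82537473e-05 4.03779121e-01] [-0.499532    0.50050799  0.50045929  0.49949978] 1.0000882588490432
scene [[547.14021593   0.         308.5319333 ]
 [  0.         547.14021593 235.57642772]
 [  0.           0.           1.        ]] 0.018453889348828793 [[-0.263  0.758 -0.596  1.295]
 [ 0.965  0.211 -0.158  0.187]
 [ 0.006 -0.617 -0.787  1.109]
 [ 0.     0.     0.     1.   ]]
side [[547.53109935   0.         317.33666237]
 [  0.         547.53109935 236.58250196]
 [  0.           0.           1.        ]] 0.04151124930899016 [[ 0.863 -0.302  0.404 -0.048]
 [-0.505 -0.551  0.665 -0.903]
 [ 0.022 -0.778 -0.628  0.913]
 [ 0.     0.     0.     1.   ]]
wrist [[398.48881658   0.         324.69292868]
 [  0.         398.48881658 237.42835192]
 [  0.           0.           1.        ]] 0.03039326556902471 [[-1.    -0.    -0.002  0.549]
 [-0.001  0.95   0.313 -0.08 ]
 [ 0.001  0.313 -0.95   0.373]
 [ 0.     0.     0.     1.   ]]
```

View pics/scene0.png

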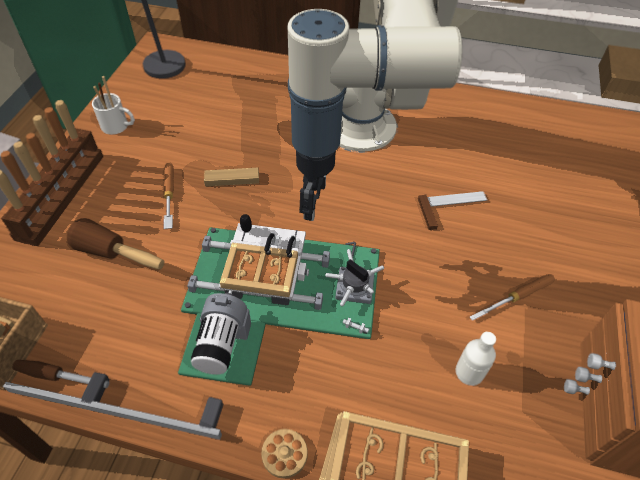

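View pics/side0.png

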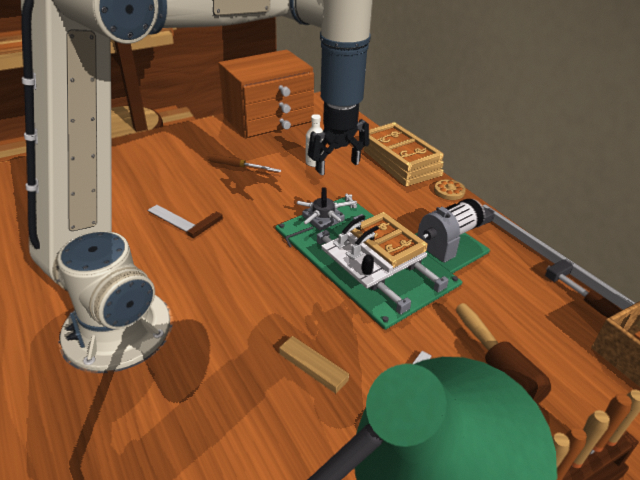

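View pics/wrist0.png

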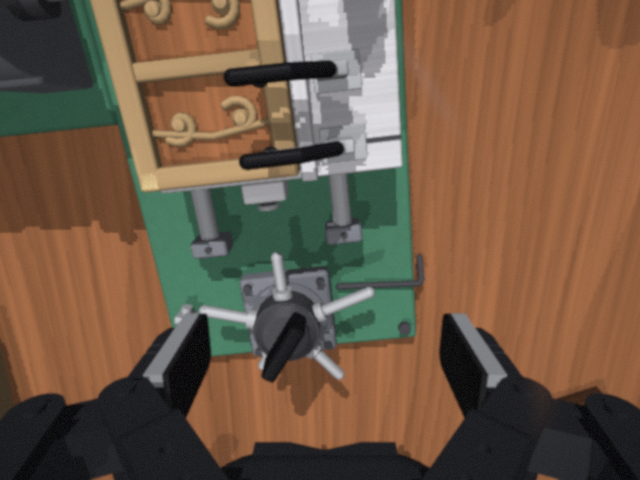

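The wrist view shows the turret at about (285,328), with its black bar running from about (298,322) to (268,378). The pad is at (265,195). The lower-left end of the bar points at a hidden short screw, which suggests station +144°. I'll measure that now.

Run:
```python
from h import *
for n in('wrist0','scene0'):
    p,d,m=load(n); X=cloud(p,d,m); hsv=cv2.cvtColor(p,cv2.COLOR_BGR2HSV)
    z=X[...,2]
    bgr=p.astype(int)
    # green plate
    g=(hsv[...,0]>60)&(hsv[...,0]<90)&(hsv[...,1]>120)&(abs(z-.014)<.006)&(d>0)
    if n=='scene0': 
        g[:,:170]=0
    P=X[g]; print(n,'green',g.sum(),np.round(P[:,:2].min(0),3),np.round(P[:,:2].max(0),3),'z',np.median(P[:,2]))
    # dark high pixels
    dk=(p.max(2)<70)&(z>.085)&(z<.106)&(d>0)
    nl,lab,st,c=cv2.connectedComponentsWithStats(dk.astype(np.uint8))
    for i in range(1,nl):
        if st[i,4]>60:
            Q=X[lab==i]; mu=Q.mean(0); (cx,cy),(w,h),a=cv2.minAreaRect((Q[:,:2]*1000).astype(np.float32)); print(np.round(c[i]),st[i,4],np.round(mu,4),'rect',round(cx,1),round(cy,1),round(w,1),round(h,1),round(a,1),np.percentile(Q[:,2],[5,50,95]).round(4))
```

```text
wrist0 green 20 [ 0.509 -0.156] [0.821 0.131] z 0.01402413499281105
[17. 36.] 2352 [ 0.7394 -0.1195  0.0933] rect 740.5 -117.1 56.5 23.8 69.0 [0.086  0.0926 0.1032]
[326.  70.] 291 [ 0.548  -0.1014  0.1014] rect 548.8 -101.7 14.2 9.6 4.2 [0.0941 0.1019 0.1055]
[334. 149.] 216 [ 0.5428 -0.0531  0.1022] rect 544.0 -52.5 15.1 9.1 5.5 [0.0986 0.1023 0.1057]
[283. 350.] 1146 [0.5822 0.1063 0.0961] rect 582.8 109.6 54.5 13.3 60.2 [0.0877 0.0974 0.0988]Traceback (most recent call last):
  File "<stdin>", line 10, in <module>
    return umr_minimum(a, axis, None, out, keepdims, initial, where)
ValueError: zero-size array to reduction operation minimum which has no identity
```

Run:
```python
from h import *
p,d,m=load('wrist0'); c=cv2.resize(p[180:400,180:440],None,fx=3,fy=2.7,interpolation=cv2.INTER_CUBIC); cv2.imwrite('pics/c1.png',c)
p,d,m=load('scene0'); c=cv2.resize(p[200:360,170:400],None,fx=3.4,fy=3.4,interpolation=cv2.INTER_CUBIC); cv2.imwrite('pics/c2.png',c)
```

```text
(no output)
```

View pics/c1.png

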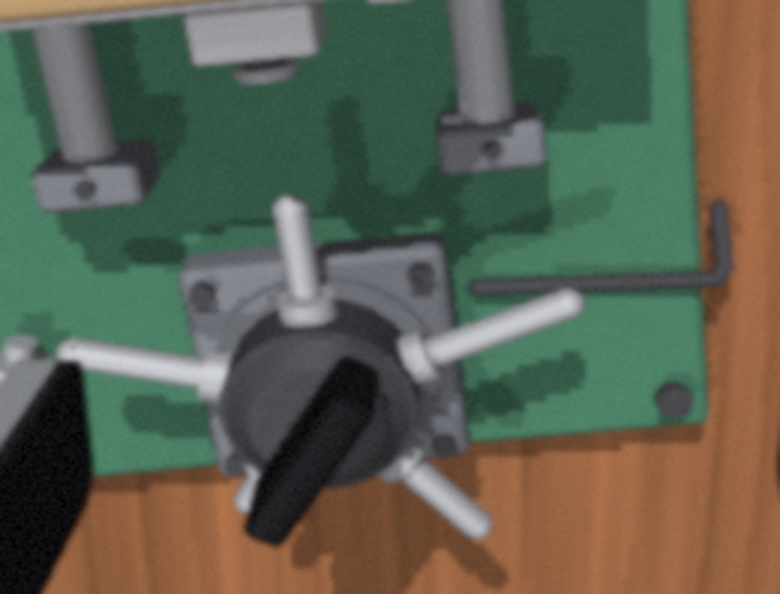

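View pics/c2.png

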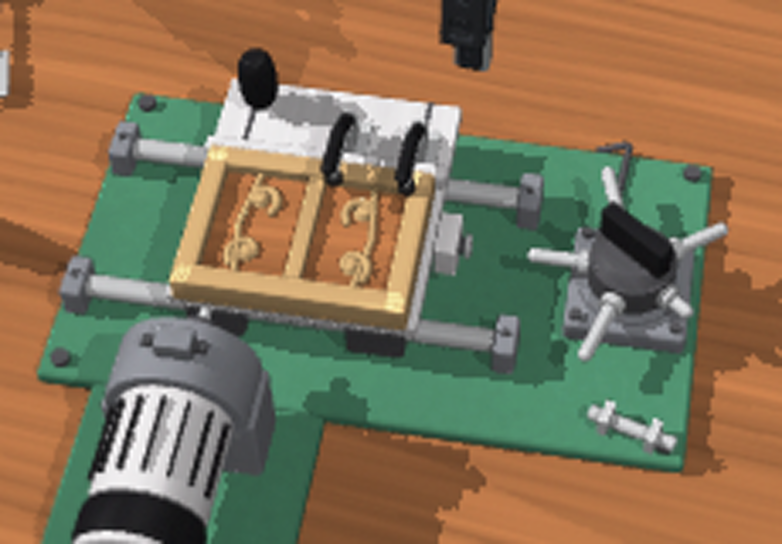

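Run:
```python
from h import *
from scipy.spatial.transform import Rotation as R
p,d,m=load('scene0'); X=cloud(p,d,m); z=X[...,2]
dk=(p.max(2)<75)&(z>.06)&(z<.13)&(d>0)
nl,lab,st,c=cv2.connectedComponentsWithStats(dk.astype(np.uint8))
for i in range(1,nl):
    if st[i,4]>30 and c[i][1]>190 and c[i][1]<330 and 180<c[i][0]<400:
        Q=X[lab==i]; T=Q[(Q[:,2]>.094)]
        print(c[i].round(),st[i,4],Q.mean(0).round(4),Q[:,2].max().round(4))
        if len(T)>8:print('  top',T.mean(0).round(4),cv2.minAreaRect((T[:,:2]*1000).astype(np.float32)))
# plate edges on z=.014: pixel corners of plate from scene view crop (u=170+x/3.4, v=200+y/3.4)
for nm,(x,y) in dict(nearTur=(712,168),farTur=(682,470),nearCar=(132,93),farCar=(38,380)).items():
    print(nm,onplane([(170+x/3.4,200+y/3.4)],m,.014).round(4))
o=get_obs(); Rm=R.from_quat(o['eef_rot']).as_matrix(); print(Rm.round(3),o['joints'].round(3) if hasattr(o['joints'],'round') else o['joints'])
```

```text
[245. 223.] 164 [ 0.535  -0.1701  0.1015] 0.1196
  top [ 0.5341 -0.1709  0.1089] ((532.6669921875, -171.69586181640625), (24.992341995239258, 23.60427474975586), 46.795326232910156)
[269. 244.] 98 [ 0.5858 -0.0951  0.1106] 0.122
  top [ 0.585  -0.0953  0.1143] ((580.00830078125, -96.59967041015625), (65.49160766601562, 9.457408905029297), 6.377213954925537)
[290. 246.] 95 [ 0.5819 -0.0458  0.1118] 0.1221
  top [ 0.5807 -0.046   0.1146] ((575.854248046875, -47.38414001464844), (69.00718688964844, 10.61612319946289), 5.275077819824219)
[358. 271.] 277 [0.5898 0.1158 0.0858] 0.101
  top [0.5879 0.1141 0.0968] ((586.2737426757812, 113.18990325927734), (54.12097930908203, 14.743305206298828), 60.04171371459961)
[201. 328.] 80 [ 0.8245 -0.1654  0.1007] 0.1117
  top [ 0.827  -0.1643  0.1025] ((826.557861328125, -164.21803283691406), (49.2835693359375, 11.524123191833496), 6.025794982910156)
nearTur [[0.4609 0.1494 0.014 ]]
farTur [[0.7079 0.1761 0.014 ]]
nearCar [[ 0.5086 -0.2861  0.014 ]]
farCar [[ 0.7573 -0.2546  0.014 ]]
[[-0.001 -1.     0.   ]
 [-0.     0.     1.   ]
 [-1.     0.001 -0.   ]] [ 0.285  0.256  0.107 -0.    -1.424 -0.285]
```

arm_command([
  [0.1, -0.1, 0.3, -1, 0, 0, 1],
  [0.2, -0.2, 0.6, -2, 0, 0, 1],
  [0.4, -0.3, 0.9, -3, 0, 0, 1],
  [0.5, -0.4, 1.2, -4, 0, 0, 1],
  [0.6, -0.5, 1.5, -5, 0, 0, 1],
  [0.8, -0.6, 1.8, -6, 0, 0, 1],
  [0.9, -0.7, 2.1, -7, 0, 0, 1],
  [1.0, -0.7, 2.24, -8, 0, 0, 1],
])

```text
t: 0.95
position: [0.5853, 0.1131, 0.3535]
eef_rot: [-0.689, 0.157, 0.69, 0.157]
force: [-0.1, 0.3, 1.0]
width: 1.0
```

arm_command([
  [0, 0, 0, -1, 0, 0, 1],
  [0, 0, 0, -2, 0, 0, 1],
  [0, 0, 0, -3, 0, 0, 1],
  [0, 0, 0, -4, 0, 0, 1],
  [0, 0, 0, -5, 0, 0, 1],
  [0, 0, 0, -6, 0, 0, 1],
  [0, 0, 0, -7, 0, 0, 1],
  [0, 0, 0, -8, 0, 0, 1],
])

```text
t: 1.75
position: [0.5849, 0.112, 0.3542]
eef_rot: [-0.668, -0.232, 0.668, -0.232]
force: [0.2, 0.5, -0.4]
width: 0.997
```

arm_command([
  [0, 0, 0, -1, 0, 0, 0.5],
  [0, 0, 0, -2, 0, 0, 0.5],
  [0, 0, 0, -2.8, 0, 0, 0.5],
  [0, 0, 0, -2.8, 0, 0, 0.5],
  [0, 0, 0, -2.8, 0, 0, 0.5],
  [0, 0, 0, -2.8, 0, 0, 0.5],
  [0, 0, 0, -2.8, 0, 0, 0.5],
  [0, 0, 0, -2.8, 0, 0, 0.5],
])

```text
t: 2.55
position: [0.585, 0.112, 0.3547]
eef_rot: [-0.611, -0.355, 0.611, -0.355]
force: [0.2, 0.4, -0.9]
width: 0.499
```

```bash
cat > bar.py <<'E'
from h import *
import sys
def bar(n):
    p,d,m=load(n); X=cloud(p,d,m); z=X[...,2]
    dk=(p.max(2)<80)&(z>.0945)&(z<.102)&(d>0)&(np.hypot(X[...,0]-.587,X[...,1]-.113)<.045)
    nl,lab,st,c=cv2.connectedComponentsWithStats(dk.astype(np.uint8)); i=1+st[1:,4].argmax()
    # top-face by ray onto z=.098
    vv,uu=np.where(lab==i); Q=onplane(np.c_[uu,vv],m,.098)
    print(n,c[i].round(),st[i,4],Q.mean(0).round(4),cv2.minAreaRect((Q[:,:2]*1000).astype(np.float32)), 'depth z',np.median(X[vv,uu,2]).round(4))
if __name__=='__main__':
    for n in sys.argv[1:]: bar(n)
E
python3 - <<'E'
from h import *
o=get_obs();print(o['t'],o['position'],o['joints'],o['width'])
snap('wrist','wrist1')
E
python3 bar.py wrist0 scene0 wrist1
```

```text
2.55 [0.58499595 0.11201559 0.35467881] [ 4.51412115e-01  3.63346424e-01  1.32952034e-01  7.91245898e-06
 -1.34042992e+00  2.17278279e+00] 0.4990858596454435
wrist0 [283. 353.] 937 [0.5827 0.1082 0.098 ] ((583.0885620117188, 108.83329772949219), (55.68373107910156, 12.978156089782715), 60.327919006347656) depth z 0.0976
scene0 [357. 267.] 91 [0.588  0.1134 0.098 ] ((588.1336669921875, 113.06138610839844), (52.785850524902344, 13.005884170532227), 60.709529876708984) depth z 0.0969
wrist1 [324. 246.] 1804 [0.5843 0.1127 0.098 ] ((583.799072265625, 112.08865356445312), (54.94342803955078, 12.44987678527832), 60.81404113769531) depth z 0.0978
```

View pics/wrist1.png

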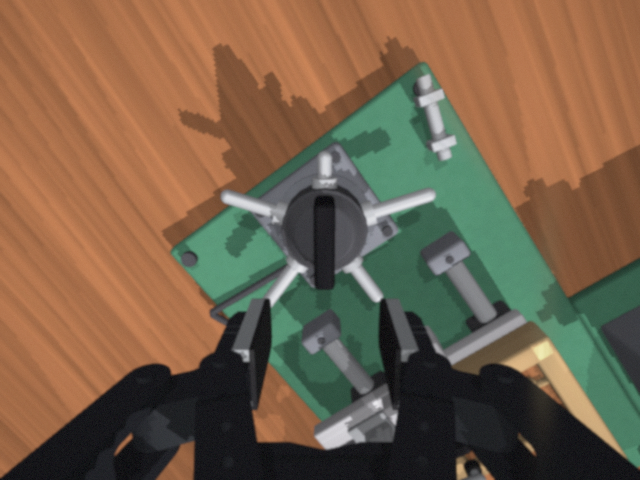

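The short screw is at the top (325,165), and the bar at (324,246) is centred and aligned with the jaws. I'll descend and grip.

arm_command([
  [0.3, 0, 0, 0, 0, 0, 0.5],
  [0.7, 0, 0, 0, 0, 0, 0.5],
  [1.1, 0, 0, 0, 0, 0, 0.5],
  [1.5, 0, 0, 0, 0, 0, 0.5],
  [1.8, 0, 0, 0, 0, 0, 0.5],
  [2.0, 0, 0, 0, 0, 0, 0.5],
  [2.1, 0, 0, 0, 0, 0, 0.5],
  [2.12, 0, 0, 0, 0, 0, 0.5],
])

```text
t: 3.4
position: [0.585, 0.112, 0.2485]
eef_rot: [-0.611, -0.356, 0.611, -0.356]
force: [0.0, 0.3, 0.2]
width: 0.5
```

arm_command([
  [0, 0, 0, 0, 0, 0, 0.3],
  [0, 0, 0, 0, 0, 0, 0.1],
  [0, 0, 0, 0, 0, 0, 0],
  [0, 0, 0, 0, 0, 0, 0],
  [0, 0, 0, 0, 0, 0, 0],
  [0, 0, 0, 0, 0, 0, 0],
  [0, 0, 0, 0, 0, 0, 0],
  [0, 0, 0, 0, 0, 0, 0],
])

```text
t: 4.2
position: [0.5848, 0.1123, 0.2497]
eef_rot: [0.611, 0.356, -0.611, 0.356]
force: [-4.3, 2.1, 6.2]
width: 0.142
```

Run:
```python
from h import *
o=get_obs();print({k:np.round(v,4) for k,v in o.items()})
snap('wrist','wrist2')
```

```text
{'t': np.float64(4.2), 'joints': array([ 4.5190e-01,  4.3230e-01, -4.0400e-02, -5.0000e-04, -1.0971e+00,
        2.1735e+00]), 'joint_velocities': array([ 0.0002,  0.0006,  0.0011, -0.0007,  0.0012, -0.0003]), 'tau': array([-1.72420e+00, -4.28607e+01,  2.08711e+01,  5.43960e+00,
        1.01550e+00,  2.64000e-02]), 'position': array([0.5848, 0.1123, 0.2497]), 'eef_rot': array([ 0.6115,  0.3559, -0.6107,  0.3556]), 'force': array([-4.3042,  2.1293,  6.2049]), 'wrist_torque': array([0.7678, 1.4972, 0.0077]), 'width': np.float64(0.1419)}
```

View pics/wrist2.png

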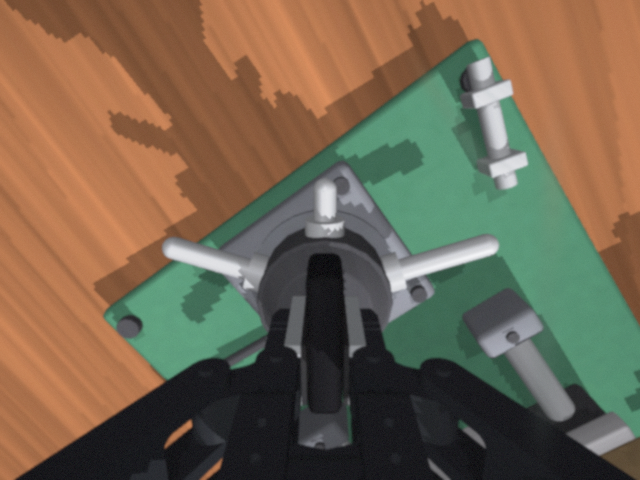

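Gripped at width 0.142, with small side forces. Next is the clockwise turn of 144° (18 units about tool x), in stages.

arm_command([
  [0, 0, 0, 0.5, 0, 0, 0],
  [0, 0, 0, 1.1, 0, 0, 0],
  [0, 0, 0, 1.7, 0, 0, 0],
  [0, 0, 0, 2.3, 0, 0, 0],
  [0, 0, 0, 2.9, 0, 0, 0],
  [0, 0, 0, 3.5, 0, 0, 0],
  [0, 0, 0, 4.1, 0, 0, 0],
  [0, 0, 0, 4.5, 0, 0, 0],
])

```text
t: 5.05
position: [0.5854, 0.1117, 0.2497]
eef_rot: [0.692, 0.148, -0.691, 0.149]
force: [-1.2, -1.0, 3.2]
width: 0.14
```

Run:
```python
from h import *
o=get_obs();print({k:np.round(v,4) for k,v in o.items()})
```

```text
{'t': np.float64(5.05), 'joints': array([ 4.5110e-01,  4.3280e-01, -4.0400e-02,  1.4000e-03, -1.0962e+00,
        1.5422e+00]), 'joint_velocities': array([-2.700e-03, -1.200e-03, -7.000e-04,  3.000e-03,  3.000e-04,
       -5.324e-01]), 'tau': array([  0.621 , -44.1517,  20.8449,   4.1988,   0.4497,   0.4495]), 'position': array([0.5854, 0.1117, 0.2497]), 'eef_rot': array([ 0.692 ,  0.1482, -0.6907,  0.1488]), 'force': array([-1.1826, -1.0472,  3.1696]), 'wrist_torque': array([-0.4835,  0.2594,  0.0872]), 'width': np.float64(0.14)}
```

Forces are low, so I'll continue.

arm_command([
  [0, 0, 0, 0.5, 0, 0, 0],
  [0, 0, 0, 1.1, 0, 0, 0],
  [0, 0, 0, 1.7, 0, 0, 0],
  [0, 0, 0, 2.3, 0, 0, 0],
  [0, 0, 0, 2.9, 0, 0, 0],
  [0, 0, 0, 3.5, 0, 0, 0],
  [0, 0, 0, 4.1, 0, 0, 0],
  [0, 0, 0, 4.5, 0, 0, 0],
])

```text
t: 5.85
position: [0.5855, 0.1109, 0.2497]
eef_rot: [0.704, -0.073, -0.703, -0.072]
force: [-0.1, -5.8, 2.2]
width: 0.135
```

arm_command([
  [0, 0, 0, 0.5, 0, 0, 0],
  [0, 0, 0, 1.1, 0, 0, 0],
  [0, 0, 0, 1.7, 0, 0, 0],
  [0, 0, 0, 2.3, 0, 0, 0],
  [0, 0, 0, 2.9, 0, 0, 0],
  [0, 0, 0, 3.5, 0, 0, 0],
  [0, 0, 0, 4.1, 0, 0, 0],
  [0, 0, 0, 4.5, 0, 0, 0],
])

```text
t: 6.65
position: [0.5852, 0.1101, 0.2497]
eef_rot: [0.647, -0.288, -0.646, -0.285]
force: [-1.8, -7.8, 6.0]
width: 0.133
```

arm_command([
  [0, 0, 0, 0.5, 0, 0, 0],
  [0, 0, 0, 1.1, 0, 0, 0],
  [0, 0, 0, 1.7, 0, 0, 0],
  [0, 0, 0, 2.3, 0, 0, 0],
  [0, 0, 0, 2.9, 0, 0, 0],
  [0, 0, 0, 3.5, 0, 0, 0],
  [0, 0, 0, 4.1, 0, 0, 0],
  [0, 0, 0, 4.5, 0, 0, 0],
])

```text
t: 7.45
position: [0.5845, 0.1098, 0.2497]
eef_rot: [0.527, -0.474, -0.526, -0.471]
force: [-4.1, -8.7, 7.6]
width: 0.138
```

Run:
```python
from h import *
from scipy.spatial.transform import Rotation as R
o=get_obs();print({k:np.round(v,4) for k,v in o.items()}); print(R.from_quat(o['eef_rot']).as_matrix().round(3))
snap('wrist','wrist3')
```

```text
{'t': np.float64(7.45), 'joints': array([ 0.4494,  0.4321, -0.0425,  0.0038, -1.0999, -0.3429]), 'joint_velocities': array([ 1.00e-03, -2.00e-04, -3.00e-04,  1.30e-03, -8.00e-04, -5.28e-01]), 'tau': array([  4.2803, -42.034 ,  22.9923,   2.7737,   2.7795,   0.4151]), 'position': array([0.5845, 0.1098, 0.2497]), 'eef_rot': array([ 0.5269, -0.4739, -0.5257, -0.4705]), 'force': array([-4.1032, -8.6773,  7.6357]), 'wrist_torque': array([-2.7748,  1.7888,  0.0869]), 'width': np.float64(0.1381)}
[[-0.002 -0.994 -0.108]
 [-0.005 -0.108  0.994]
 [-1.     0.002 -0.004]]
```

View pics/wrist3.png

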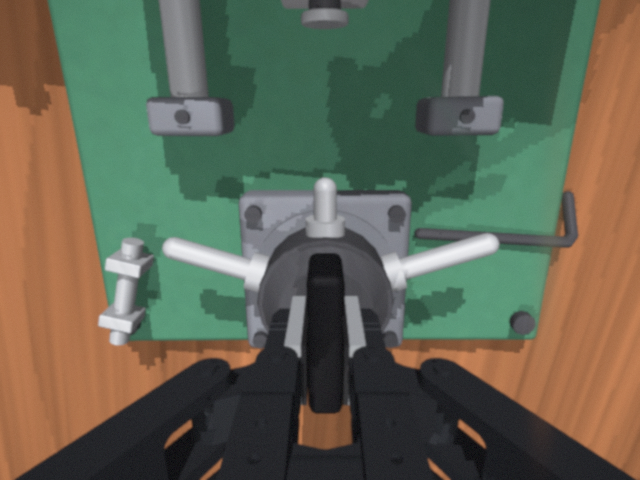

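The short screw at (325,205) now faces the pad at (325,15). I'll release and lift straight up.

arm_command([
  [0, 0, 0, 0, 0, 0, 0.2],
  [0, 0, 0, 0, 0, 0, 0.4],
  [0, 0, 0, 0, 0, 0, 0.5],
  [0, 0, 0, 0, 0, 0, 0.5],
  [0, 0, 0, 0, 0, 0, 0.5],
  [-0.3, 0, 0, 0, 0, 0, 0.5],
  [-0.8, 0, 0, 0, 0, 0, 0.5],
  [-1.3, 0, 0, 0, 0, 0, 0.5],
])

```text
t: 8.3
position: [0.5849, 0.1121, 0.3141]
eef_rot: [-0.527, 0.472, 0.527, 0.471]
force: [1.0, -0.2, 0.0]
width: 0.497
```

arm_command([
  [-0.4, 0, 0, 0, 0, 0, 0.6],
  [-0.8, 0, 0, 0, 0, 0, 0.7],
  [-1.0, 0, 0, 0, 0, 0, 0.8],
  [-1.0, 0, 0, 0, 0, 0, 0.8],
  [-1.0, 0, 0, 0, 0, 0, 0.8],
  [-1.0, 0, 0, 0, 0, 0, 0.8],
  [-1.0, 0, 0, 0, 0, 0, 0.8],
  [-1.0, 0, 0, 0, 0, 0, 0.8],
])

```text
t: 9.1
position: [0.5849, 0.112, 0.363]
eef_rot: [-0.527, 0.472, 0.527, 0.471]
force: [-0.5, 0.2, 0.6]
width: 0.797
```

```bash
python3 - <<'E'
from h import *
o=get_obs();print({k:np.round(v,4) for k,v in o.items()})
snap('wrist','wrist4'); p,d,m=snap('scene','scene4')
cv2.imwrite('pics/c4.png',cv2.resize(p[200:360,170:400],None,fx=3.4,fy=3.4,interpolation=cv2.INTER_CUBIC))
E
python3 bar.py wrist4 scene4
```

```text
{'t': np.float64(9.1), 'joints': array([ 4.5140e-01,  3.6020e-01,  1.4950e-01, -1.0000e-04, -1.3614e+00,
       -3.3970e-01]), 'joint_velocities': array([ 0.0001, -0.0047,  0.006 ,  0.0011, -0.0027, -0.0003]), 'tau': array([ 4.10000e-03, -4.41879e+01,  2.34774e+01,  5.29470e+00,
       -1.80000e-03,  0.00000e+00]), 'position': array([0.5849, 0.112 , 0.363 ]), 'eef_rot': array([-0.5269,  0.4717,  0.5273,  0.4709]), 'force': array([-0.465 ,  0.1758,  0.5898]), 'wrist_torque': array([ 0.0595,  0.0282, -0.0276]), 'width': np.float64(0.7969)}
wrist4 [326. 238.] 1735 [0.5837 0.1092 0.098 ] ((583.4397583007812, 109.85647583007812), (12.684403419494629, 55.43931198120117), 6.052944660186768) depth z 0.0977
scene4 [357. 267.] 97 [0.5873 0.1129 0.098 ] ((588.7633056640625, 113.15277099609375), (15.28307056427002, 54.54975509643555), 6.7825727462768555) depth z 0.0966
```

View pics/wrist4.png

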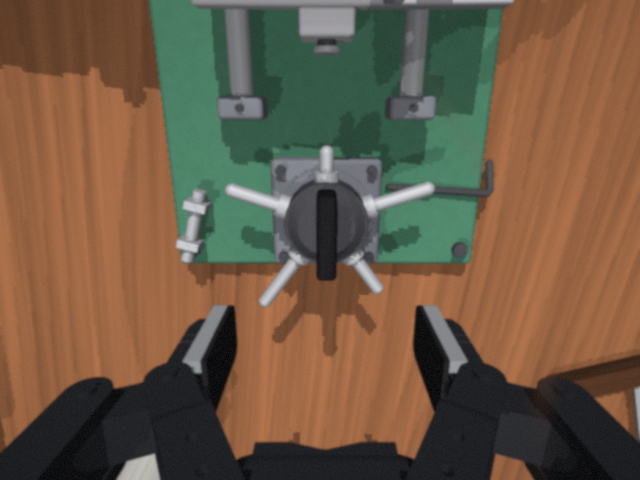

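View pics/c4.png

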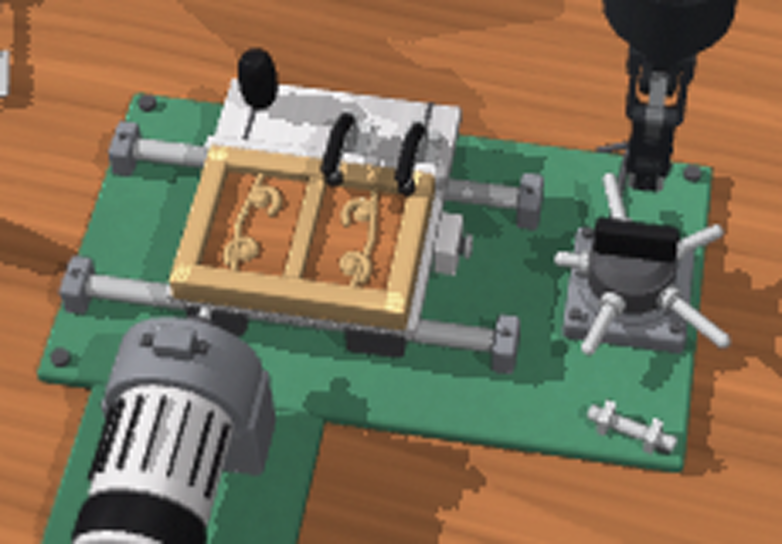

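The turret clicked in: the bar is at 6.1°, matching the machine yaw, and the short screw faces the pad. Next I'll measure the grip position and the travel.

Run:
```python
from h import *
ax=np.array([.585,.112]); a=np.deg2rad(6.2); u=np.array([-np.sin(a),np.cos(a)]); v=np.array([np.cos(a),np.sin(a)])
def mach(P): P=np.atleast_2d(P)[:,:2]-ax; return (np.c_[P@v,P@u]*1000).round(1)
p,d,m=load('wrist4')
print('pad,tip,bar', mach(onplane([(327,50),(327,149)],m,.05)), mach(onplane([(326,238)],m,.098)))
p,d,m=load('scene4'); X=cloud(p,d,m); z=X[...,2]
print('scene pad,tip',mach(onplane([(170+470/3.4,200+246/3.4),(170+556/3.4,200+258/3.4)],m,.05)))
g=(p.max(2)<75)&(z>.075)&(z<.125)&(np.hypot(X[...,0]-.53,X[...,1]+.173)<.03)&(d>0)
Q=X[g]; print('grip',Q.min(0).round(3),Q.max(0).round(3),mach(Q.mean(0)),mach(Q[Q[:,2]>.108].mean(0)))
# heights near grip: stuff >0.08 not in grip within 60mm
n=(z>.078)&(z<.2)&(np.hypot(X[...,0]-.53,X[...,1]+.173)<.075)&(d>0)&~g
N=mach(X[n]); gm=mach([.529,-.173])[0]; D=N-gm; print('neighbors rel (x,y)', np.percentile(D,[0,5,50],axis=0), 'closest y among',D[(abs(D[:,0])<40)].min(0) if (abs(D[:,0])<40).any() else None)
print(np.round(D[np.argsort(np.hypot(*D.T))[:200:12]],0).tolist())
```

```text
pad,tip,bar [[  -1.9 -113.9]
 [  -2.3  -51.8]] [[-1.6 -2.6]]
scene pad,tip [[   1.8 -110. ]
 [   2.   -50.4]]
grip [ 0.52  -0.185  0.076] [ 0.544 -0.16   0.121] [[ -80.  -275.1]] [[ -83.1 -275.8]]
neighbors rel (x,y) [[ -9.1  -24.6 ]
 [ 31.18 -18.16]
 [ 61.4    9.4 ]] closest y among [ -9.1 -11.9]
[[-5.0, -2.0], [46.0, -13.0], [48.0, 16.0], [47.0, -25.0], [56.0, -13.0], [58.0, 8.0], [61.0, 4.0], [56.0, 28.0], [59.0, 25.0], [52.0, 39.0], [67.0, -7.0], [48.0, 48.0], [69.0, 8.0], [70.0, 8.0], [70.0, -14.0], [60.0, 39.0], [16.0, 71.0]]
```

arm_command([
  [0, 0.2, -0.5, 0, 0, 0, 0.55],
  [0, 0.4, -1.3, 0, 0, 0, 0.55],
  [0, 0.7, -2.2, 0, 0, 0, 0.55],
  [0, 1.0, -3.1, 0, 0, 0, 0.55],
  [0, 1.3, -4.0, 0, 0, 0, 0.55],
  [0, 1.5, -4.8, 0, 0, 0, 0.55],
  [0, 1.65, -5.3, 0, 0, 0, 0.55],
  [0, 1.73, -5.55, 0, 0, 0, 0.55],
])

```text
t: 10.0
position: [0.5293, -0.1755, 0.3636]
eef_rot: [0.527, -0.472, -0.527, -0.472]
force: [-0.5, 0.4, -1.4]
width: 0.551
```

Run:
```python
from h import *
o=get_obs();print(o['position'])
p,d,m=snap('wrist','wrist5'); X=cloud(p,d,m); z=X[...,2]
g=(p.max(2)<75)&(z>.106)&(z<.125)&(np.hypot(X[...,0]-.53,X[...,1]+.173)<.03)&(d>0)
Q=X[g]; vv,uu=np.where(g); print(g.sum(),Q.mean(0).round(4),(Q.min(0)+Q.max(0))/2,uu.mean(),vv.mean(),np.ptp(Q,axis=0))
p,d,m=snap('side','side5')
```

```text
[ 0.52932955 -0.17548773  0.36363961]
1284 [ 0.5269 -0.1783  0.1155] [ 0.52696904 -0.17633315  0.11299649] 328.5109034267913 247.32554517133957 [0.02399317 0.02280123 0.01395972]
```

View pics/wrist5.png

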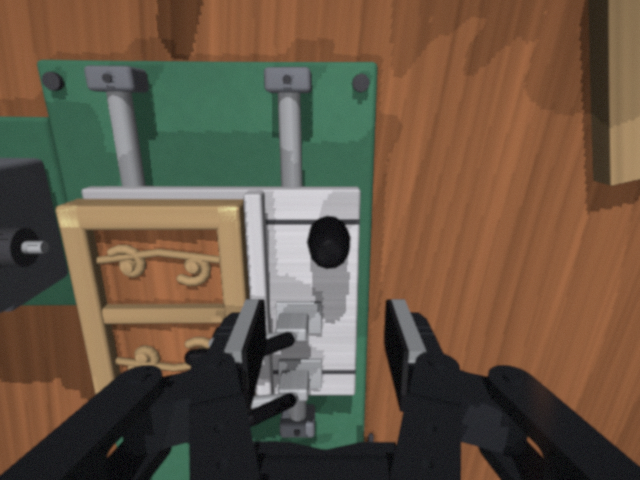

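View pics/side5.png

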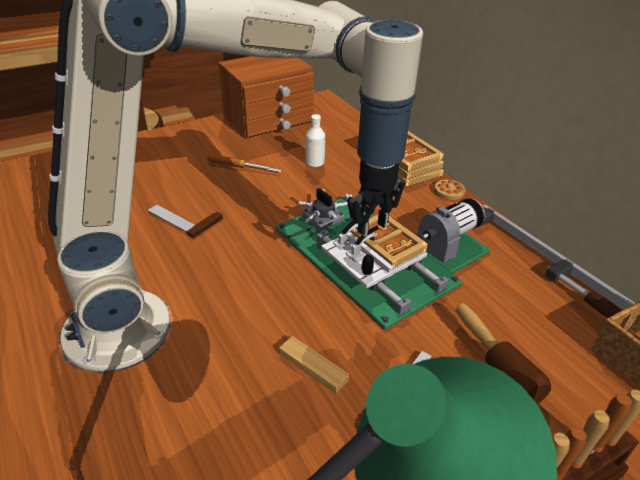

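The wrist view shows the grip at (328,247), under the gripper. The nearest clamp, at (295,330), clears the fingers. I'll descend and grip with the jaws across the slide direction.

arm_command([
  [0.3, 0, 0, 0, 0, 0, 0.55],
  [0.7, 0, 0, 0, 0, 0, 0.55],
  [1.1, 0, 0, 0, 0, 0, 0.55],
  [1.4, 0, 0, 0, 0, 0, 0.55],
  [1.7, 0, 0, 0, 0, 0, 0.55],
  [1.9, 0, 0, 0, 0, 0, 0.55],
  [2.05, 0, 0, 0, 0, 0, 0.55],
  [2.11, 0, 0, 0, 0, 0, 0.55],
])

```text
t: 10.9
position: [0.5301, -0.1729, 0.2576]
eef_rot: [-0.527, 0.471, 0.527, 0.471]
force: [0.1, 1.7, 0.3]
width: 0.549
```

arm_command([
  [0, 0, 0, 0, 0, 0, 0.55],
  [0, 0, 0, 0, 0, 0, 0.3],
  [0, 0, 0, 0, 0, 0, 0],
  [0, 0, 0, 0, 0, 0, 0],
  [0, 0, 0, 0, 0, 0, 0],
  [0, 0, 0, 0, 0, 0, 0],
  [0, 0, 0, 0, 0, 0, 0],
  [0, 0, 0, 0, 0, 0, 0],
])

```text
t: 11.7
position: [0.5278, -0.1739, 0.2588]
eef_rot: [-0.526, 0.473, 0.528, 0.47]
force: [-10.2, 0.4, 7.7]
width: 0.301
```

```bash
cat > st.py <<'E'
from h import *
o=get_obs(); a=np.deg2rad(6.2); u=np.array([-np.sin(a),np.cos(a)]); v=np.array([np.cos(a),np.sin(a)])
f=np.array(o['force']);P=np.array(o['position'])
print('t',o['t'],'P',P.round(4),'F along u %.2f v %.2f z %.2f'%(f[:2]@u,f[:2]@v,f[2]),'s %.1f'%((P[:2]-[.585,.112])@u*1000),'w',round(o['width'],3))
E
python3 st.py; python3 -c "
from h import *
snap('wrist','wrist6')"
```

```text
t 11.7 P [ 0.5278 -0.1739  0.2588] F along u 1.45 v -10.09 z 7.67 s -278.0 w 0.301
```

View pics/wrist6.png

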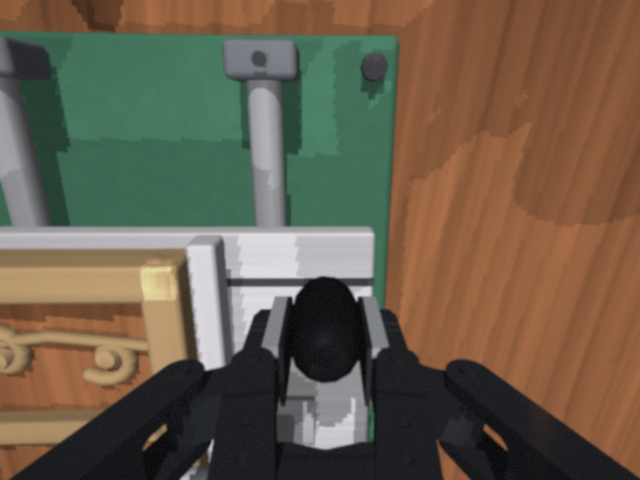

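The grip is held at width 0.30. I'll slide slowly along tool +z, with a small sideways relief for the 10 N side load.

arm_command([
  [0.02, 0.02, 0.03, 0, 0, 0, 0],
  [0.02, 0.04, 0.08, 0, 0, 0, 0],
  [0.02, 0.05, 0.15, 0, 0, 0, 0],
  [0.02, 0.05, 0.22, 0, 0, 0, 0],
  [0.02, 0.05, 0.29, 0, 0, 0, 0],
  [0.02, 0.05, 0.36, 0, 0, 0, 0],
  [0.02, 0.05, 0.43, 0, 0, 0, 0],
  [0.02, 0.05, 0.5, 0, 0, 0, 0],
])

```text
t: 12.55
position: [0.5242, -0.1498, 0.2588]
eef_rot: [0.528, -0.472, -0.527, -0.471]
force: [-3.9, -3.7, 6.2]
width: 0.3
```

```bash
python3 st.py
```

```text
t 12.55 P [ 0.5242 -0.1498  0.2588] F along u -3.24 v -4.29 z 6.19 s -253.7 w 0.3
```

arm_command([
  [0, 0.01, 0.06, 0, 0, 0, 0],
  [0, 0.02, 0.12, 0, 0, 0, 0],
  [0, 0.02, 0.18, 0, 0, 0, 0],
  [0, 0.02, 0.24, 0, 0, 0, 0],
  [0, 0.02, 0.3, 0, 0, 0, 0],
  [0, 0.02, 0.35, 0, 0, 0, 0],
  [0, 0.02, 0.38, 0, 0, 0, 0],
  [0, 0.02, 0.4, 0, 0, 0, 0],
])

```text
t: 13.35
position: [0.5217, -0.1296, 0.2588]
eef_rot: [0.528, -0.471, -0.526, -0.471]
force: [-1.2, -3.4, 6.1]
width: 0.3
```

```bash
python3 st.py
python3 - <<'E'
from h import *
p,d,m=snap('scene','scene7')
cv2.imwrite('pics/c7.png',cv2.resize(p[230:310,270:390],None,fx=6,fy=6,interpolation=cv2.INTER_CUBIC))
E
```

```text
t 13.35 P [ 0.5217 -0.1296  0.2588] F along u -3.21 v -1.53 z 6.08 s -233.4 w 0.3
```

View pics/c7.png

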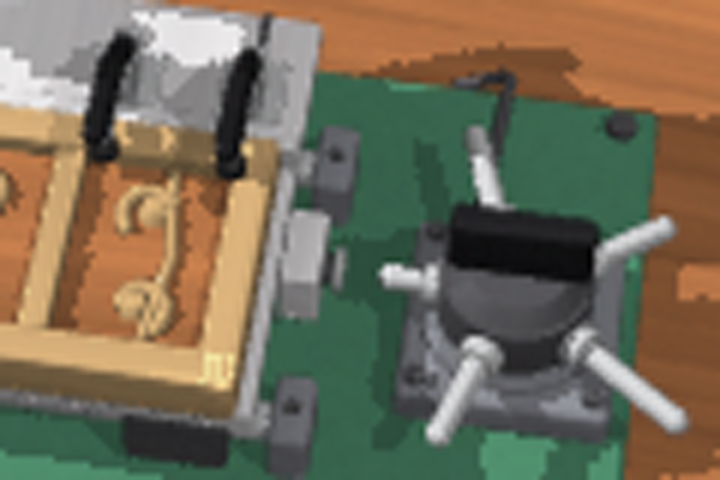

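The pad face at zoomed (343,268) is about 15 mm from the screw tip at (380,274). I'll take another 9 mm, then go in fine steps.

arm_command([
  [0, 0, 0.03, 0, 0, 0, 0],
  [0, 0, 0.06, 0, 0, 0, 0],
  [0, 0, 0.09, 0, 0, 0, 0],
  [0, 0, 0.12, 0, 0, 0, 0],
  [0, 0, 0.14, 0, 0, 0, 0],
  [0, 0, 0.16, 0, 0, 0, 0],
  [0, 0, 0.17, 0, 0, 0, 0],
  [0, 0, 0.18, 0, 0, 0, 0],
])

```text
t: 14.2
position: [0.5207, -0.1208, 0.2588]
eef_rot: [0.528, -0.471, -0.526, -0.471]
force: [-1.1, -3.9, 6.6]
width: 0.301
```

```bash
python3 st.py
```

```text
t 14.2 P [ 0.5207 -0.1208  0.2588] F along u -3.79 v -1.57 z 6.62 s -224.5 w 0.301
```

arm_command([
  [0, 0, 0.005, 0, 0, 0, 0],
  [0, 0, 0.01, 0, 0, 0, 0],
  [0, 0, 0.015, 0, 0, 0, 0],
  [0, 0, 0.02, 0, 0, 0, 0],
  [0, 0, 0.025, 0, 0, 0, 0],
  [0, 0, 0.03, 0, 0, 0, 0],
  [0, 0, 0.035, 0, 0, 0, 0],
  [0, 0, 0.04, 0, 0, 0, 0],
])

```text
t: 15.0
position: [0.5205, -0.1188, 0.2588]
eef_rot: [0.528, -0.471, -0.526, -0.471]
force: [-1.2, -4.3, 6.2]
width: 0.301
```

```bash
python3 st.py
python3 - <<'E'
from h import *
p,d,m=snap('scene','scene8')
cv2.imwrite('pics/c8.png',cv2.resize(p[230:310,270:390],None,fx=6,fy=6,interpolation=cv2.INTER_CUBIC))
E
```

```text
t 15.0 P [ 0.5205 -0.1188  0.2588] F along u -4.11 v -1.66 z 6.22 s -222.5 w 0.301
```

View pics/c8.png

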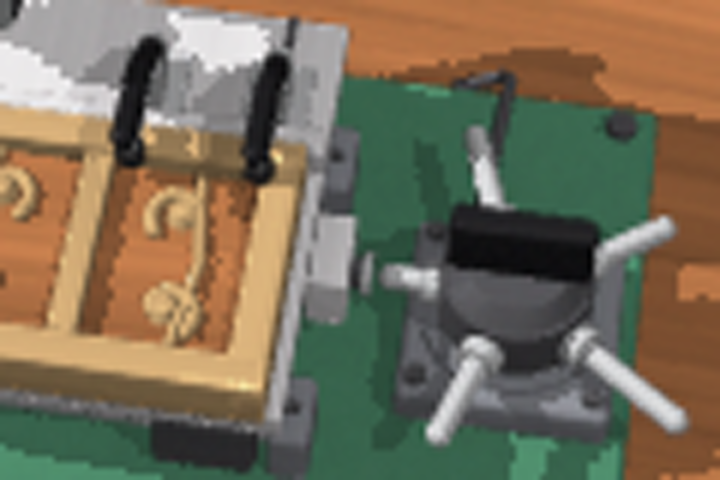

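The gap is now about 3.5 mm (pad at 373, tip at 382 zoomed). Continuing in fine steps.

arm_command([
  [0, 0, 0.005, 0, 0, 0, 0],
  [0, 0, 0.01, 0, 0, 0, 0],
  [0, 0, 0.015, 0, 0, 0, 0],
  [0, 0, 0.02, 0, 0, 0, 0],
  [0, 0, 0.025, 0, 0, 0, 0],
  [0, 0, 0.03, 0, 0, 0, 0],
  [0, 0, 0.035, 0, 0, 0, 0],
  [0, 0, 0.04, 0, 0, 0, 0],
])

```text
t: 15.85
position: [0.5203, -0.1168, 0.2588]
eef_rot: [0.528, -0.471, -0.526, -0.471]
force: [-2.0, -3.2, 6.3]
width: 0.297
```

```bash
python3 st.py
```

```text
t 15.85 P [ 0.5203 -0.1168  0.2588] F along u -2.93 v -2.37 z 6.33 s -220.5 w 0.297
```

arm_command([
  [0, 0, 0.002, 0, 0, 0, 0],
  [0, 0, 0.005, 0, 0, 0, 0],
  [0, 0, 0.007, 0, 0, 0, 0],
  [0, 0, 0.01, 0, 0, 0, 0],
  [0, 0, 0.012, 0, 0, 0, 0],
  [0, 0, 0.015, 0, 0, 0, 0],
  [0, 0, 0.017, 0, 0, 0, 0],
  [0, 0, 0.02, 0, 0, 0, 0],
])

```text
t: 16.65
position: [0.5202, -0.116, 0.2588]
eef_rot: [0.528, -0.471, -0.526, -0.471]
force: [0.2, -4.1, 5.9]
width: 0.301
```

```bash
python3 st.py
python3 - <<'E'
from h import *
p,d,m=snap('scene','scene9')
cv2.imwrite('pics/c9.png',cv2.resize(p[230:310,270:390],None,fx=6,fy=6,interpolation=cv2.INTER_CUBIC))
E
```

```text
t 16.65 P [ 0.5202 -0.116   0.2588] F along u -4.14 v -0.24 z 5.89 s -219.6 w 0.301
```

View pics/c9.png

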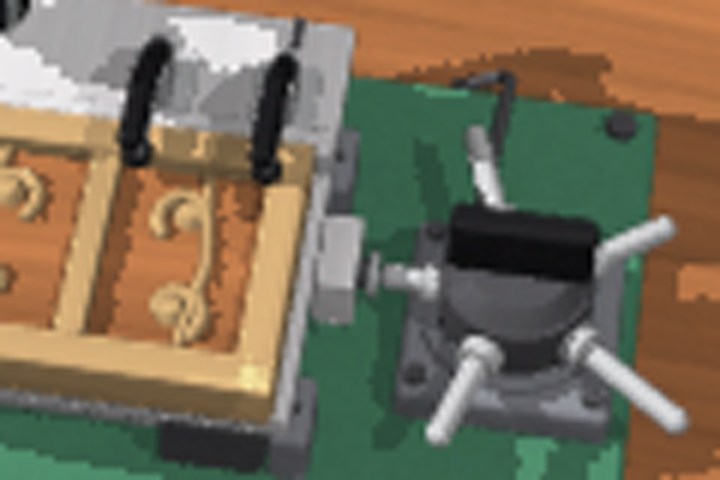

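arm_command([
  [0, 0, 0.003, 0, 0, 0, 0],
  [0, 0, 0.006, 0, 0, 0, 0],
  [0, 0, 0.01, 0, 0, 0, 0],
  [0, 0, 0.01, 0, 0, 0, 0],
  [0, 0, 0.01, 0, 0, 0, 0],
  [0, 0, 0.01, 0, 0, 0, 0],
  [0, 0, 0.01, 0, 0, 0, 0],
  [0, 0, 0.01, 0, 0, 0, 0],
])

```text
t: 17.5
position: [0.5201, -0.1156, 0.2588]
eef_rot: [0.528, -0.471, -0.526, -0.471]
force: [-0.5, -4.8, 5.4]
width: 0.302
```

```bash
python3 st.py
```

```text
t 17.5 P [ 0.5201 -0.1156  0.2588] F along u -4.70 v -0.97 z 5.38 s -219.2 w 0.302
```

arm_command([
  [0, 0, 0.003, 0, 0, 0, 0],
  [0, 0, 0.006, 0, 0, 0, 0],
  [0, 0, 0.01, 0, 0, 0, 0],
  [0, 0, 0.01, 0, 0, 0, 0],
  [0, 0, 0.01, 0, 0, 0, 0],
  [0, 0, 0.01, 0, 0, 0, 0],
  [0, 0, 0.01, 0, 0, 0, 0],
  [0, 0, 0.01, 0, 0, 0, 0],
])

```text
t: 18.3
position: [0.5201, -0.1152, 0.2588]
eef_rot: [0.528, -0.471, -0.526, -0.471]
force: [-1.1, -5.6, 5.1]
width: 0.298
```

```bash
python3 st.py
```

```text
t 18.3 P [ 0.5201 -0.1152  0.2588] F along u -5.43 v -1.70 z 5.15 s -218.8 w 0.298
```

```bash
cat > avg.py <<'E'
from h import *
a=np.deg2rad(6.2); u=np.array([-np.sin(a),np.cos(a)]); F=[];S=[]
for i in range(8):
    snapshot('side'); o=get_obs(); F.append(np.array(o['force'])[:2]@u); S.append((np.array(o['position'])[:2]-[.585,.112])@u*1000)
print(np.mean(F).round(2),np.std(F).round(2),np.mean(S).round(2),o['t'])
E
python3 avg.py
```

```text
-5.1 0.67 -218.83 18.7
```

arm_command([
  [0, 0, 0.003, 0, 0, 0, 0],
  [0, 0, 0.006, 0, 0, 0, 0],
  [0, 0, 0.01, 0, 0, 0, 0],
  [0, 0, 0.01, 0, 0, 0, 0],
  [0, 0, 0.01, 0, 0, 0, 0],
  [0, 0, 0.01, 0, 0, 0, 0],
  [0, 0, 0.01, 0, 0, 0, 0],
  [0, 0, 0.01, 0, 0, 0, 0],
])

```text
t: 19.5
position: [0.5201, -0.1148, 0.2588]
eef_rot: [0.528, -0.472, -0.526, -0.471]
force: [-0.7, -6.2, 5.7]
width: 0.299
```

```bash
python3 avg.py
python3 - <<'E'
from h import *
p,d,m=snap('scene','scene10')
cv2.imwrite('pics/c10.png',cv2.resize(p[230:310,270:390],None,fx=6,fy=6,interpolation=cv2.INTER_CUBIC))
E
```

```text
-5.53 0.52 -218.43 19.9
```

View pics/c10.png

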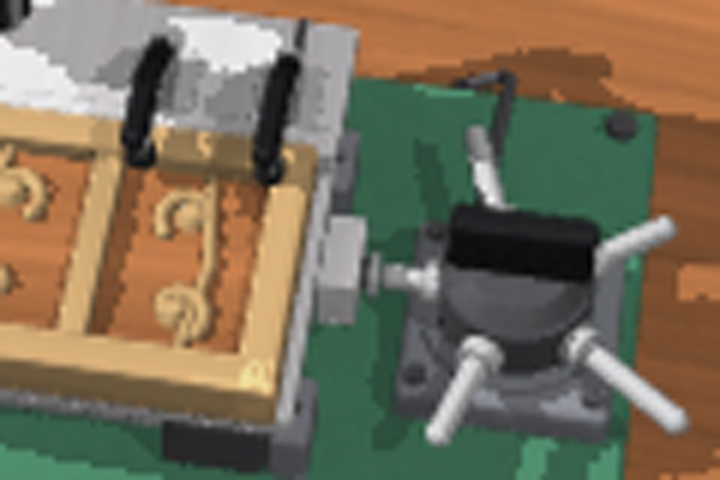

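The force is rising against the screw, about 2 N above friction. One more small step will confirm it; the sprung pad leaves plenty of margin.

arm_command([
  [0, 0, 0.003, 0, 0, 0, 0],
  [0, 0, 0.006, 0, 0, 0, 0],
  [0, 0, 0.01, 0, 0, 0, 0],
  [0, 0, 0.01, 0, 0, 0, 0],
  [0, 0, 0.01, 0, 0, 0, 0],
  [0, 0, 0.01, 0, 0, 0, 0],
  [0, 0, 0.01, 0, 0, 0, 0],
  [0, 0, 0.01, 0, 0, 0, 0],
])

```text
t: 20.75
position: [0.52, -0.1144, 0.2588]
eef_rot: [0.528, -0.472, -0.526, -0.471]
force: [-0.9, -5.8, 5.4]
width: 0.302
```

```bash
python3 avg.py
```

```text
-6.34 0.62 -218.04 21.15
```

The contact load is about 2.7 N above friction, so it's confirmed. I'll relax the arm push slightly, then open the jaws and lift.

arm_command([
  [0, 0, -0.005, 0, 0, 0, 0],
  [0, 0, -0.01, 0, 0, 0, 0],
  [0, 0, -0.01, 0, 0, 0, 0],
  [0, 0, -0.01, 0, 0, 0, 0],
  [0, 0, -0.01, 0, 0, 0, 0.4],
  [0, 0, -0.01, 0, 0, 0, 0.5],
  [0, 0, -0.01, 0, 0, 0, 0.5],
  [0, 0, -0.01, 0, 0, 0, 0.5],
])

```text
t: 21.95
position: [0.5198, -0.1135, 0.2571]
eef_rot: [-0.527, 0.471, 0.527, 0.471]
force: [-0.9, 0.4, 0.2]
width: 0.498
```

```bash
python3 st.py;python3 - <<'E'
from h import *
p,d,m=snap('scene','scene11')
cv2.imwrite('pics/c11.png',cv2.resize(p[230:310,270:390],None,fx=6,fy=6,interpolation=cv2.INTER_CUBIC))
q=load('scene10')[0]; print(cv2.absdiff(p,q)[230:310,270:390].mean())
snap('wrist','wrist11')
E
```

```text
t 21.95 P [ 0.5198 -0.1135  0.2571] F along u 0.51 v -0.89 z 0.16 s -217.1 w 0.498
2.561076388888889
```

View pics/c11.png

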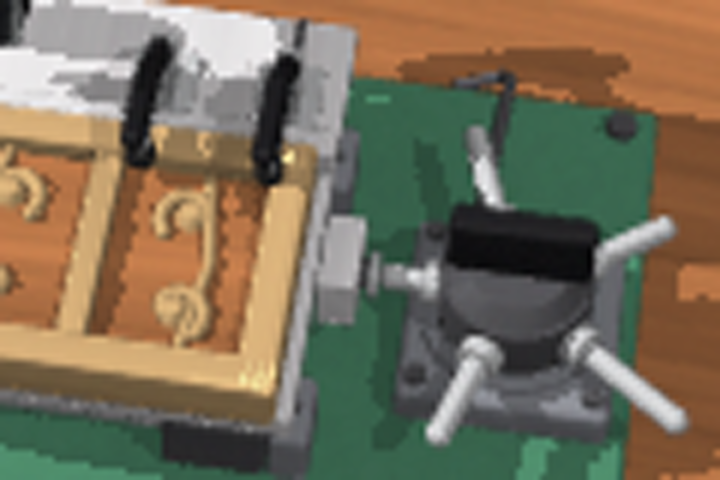

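View pics/wrist11.png

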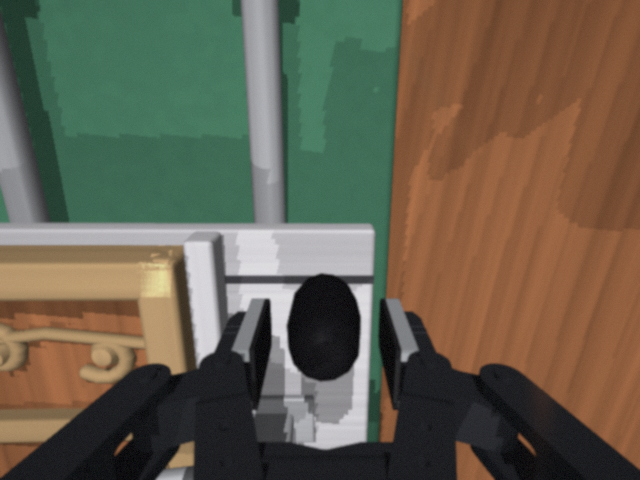

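Run:
```python
from h import *
G=[cv2.cvtColor(load('scene%d'%i)[0],cv2.COLOR_BGR2GRAY).astype(np.float32) for i in (8,9,10,11)]
# panel region only, gradient images to lessen shadow effect
def r(g): 
    g=cv2.GaussianBlur(g,(3,3),0)[250:308,262:324]; return cv2.Laplacian(g,cv2.CV_32F)
w=cv2.createHanningWindow((62,58),cv2.CV_32F)
for i in (0,1,3): print(cv2.phaseCorrelate(r(G[2]),r(G[i]),w))
```

```text
((-1.8393433186647243, -0.18210876957532562), 0.9451298609375953)
((-0.2604429691907626, -0.25521334972638243), 0.9875574663281441)
((0.01148777506955767, -0.08877225436982172), 0.9721128481129805)
```

The carriage hasn't moved since release, to sub-pixel level. I'll lift straight clear and do a final check.

arm_command([
  [-0.2, 0, 0, 0, 0, 0, 0.5],
  [-0.5, 0, 0, 0, 0, 0, 0.5],
  [-0.9, 0, 0, 0, 0, 0, 0.5],
  [-1.3, 0, 0, 0, 0, 0, 0.5],
  [-1.6, 0, 0, 0, 0, 0, 0.5],
  [-1.8, 0, 0, 0, 0, 0, 0.5],
  [-1.9, 0, 0, 0, 0, 0, 0.5],
  [-2.0, 0, 0, 0, 0, 0, 0.5],
])

```text
t: 22.85
position: [0.5196, -0.1136, 0.3572]
eef_rot: [-0.527, 0.471, 0.527, 0.471]
force: [0.1, 0.1, -0.4]
width: 0.502
```

```bash
python3 st.py
python3 - <<'E'
from h import *
snap('scene','scene12'); snap('side','side12')
def r(n): 
    g=cv2.cvtColor(load(n)[0],cv2.COLOR_BGR2GRAY).astype(np.float32)
    return cv2.Laplacian(cv2.GaussianBlur(g,(3,3),0)[250:308,262:324],cv2.CV_32F)
w=cv2.createHanningWindow((62,58),cv2.CV_32F)
print(cv2.phaseCorrelate(r('scene11'),r('scene12'),w))
p=load('scene12')[0]; cv2.imwrite('pics/c12.png',cv2.resize(p[230:310,270:390],None,fx=6,fy=6,interpolation=cv2.INTER_CUBIC))
E
python3 bar.py scene12
```

```text
t 22.85 P [ 0.5196 -0.1136  0.3572] F along u 0.13 v 0.11 z -0.40 s -217.2 w 0.502
((-0.026777722923512215, 0.02168840273536432), 0.988422051537782)
scene12 [357. 267.] 99 [0.5876 0.1133 0.098 ] ((587.638427734375, 113.0248794555664), (13.7736177444458, 54.59654998779297), 6.263535976409912) depth z 0.0966
```

View pics/c12.png

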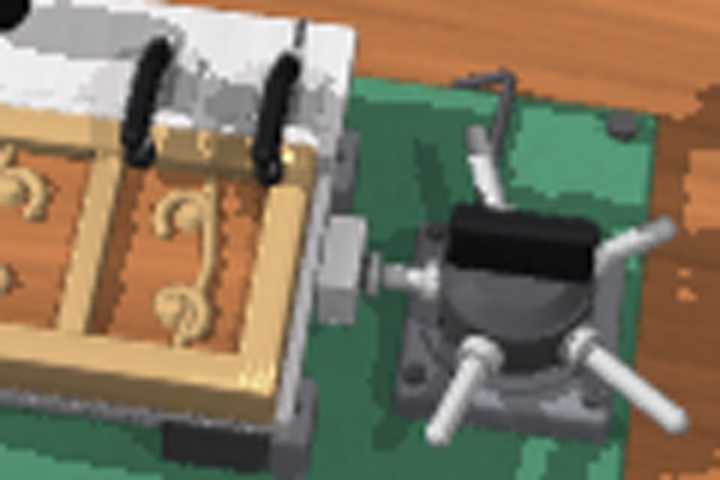

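View pics/side12.png

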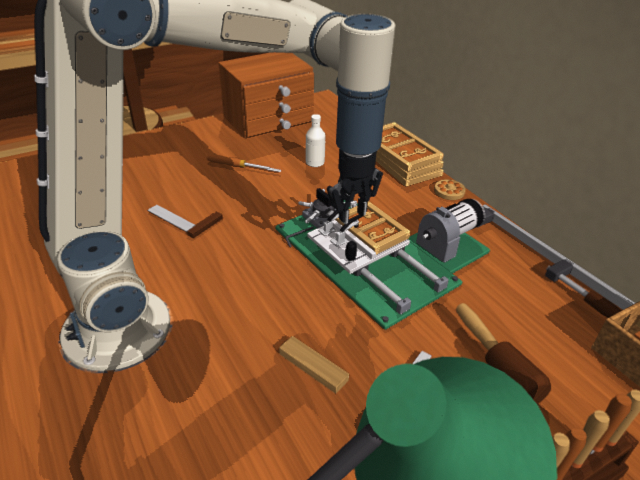

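The pad sits against the short screw (contact at zoomed (382,275)), the turret bar is at 6.3°, and the bystanders look undisturbed. Handing in.

```bash
python3 -c "
from h import *
print(close_job())"
```

```text
the job is handed in; nothing more can be done
None
```

I turned the stop turret 144° clockwise, the shorter way, until its shortest screw clicked in facing the pad. I then slid the carriage about 60 mm by its hand grip until the pad rested on that screw. I released the grip, lifted clear and handed in at about 23 s; no verdict is reported.

**Turret:** after release, the bar handle was at about 6.3° in the last scene picture. The machine's yaw is about 6.2°, so it sits in its detent.

**Contact:** the push along the slide rose from about 3.5 N (friction alone) to 6.3 N over the last 1.5 mm, so I estimate about 2.7 N on the screw. That is well below 20 N. Between letting go and lifting clear, the carriage moved less than 0.1 pixel in the scene camera. The contact force after release could not be measured directly; I infer it from this and the picture.

**Other things on the bench:** they look undisturbed in the final views, but I did not measure each one.

**Disagreement:** the cameras put the turret axis 3 to 5 mm apart. I used a point between the readings, and side forces stayed at about 10 N or less.

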